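# Hang the gearbox side cover on its guide studs

### The job

The gearbox's side cover is in one of the two blue tilt-out bins: tilt that bin well forward by its handle and take the cover out. Hang the cover on the gearbox with both end holes over the two brass guide studs, easing it down, still in the gripper and without forcing, until it lies flush on the machined face, and then let go. The bin may stay open; leave the tools and the other parts where they lie.

Things in the scene. Friction and masses are not known exactly. Their poses are not given: they have to be found in the camera images.
- cover_mid (a point): loose cast-aluminium side cover, 0.26-0.4 kg: flange 84 (own x) x 150 (own y) x 8 mm with a raised box 54 (x) x 40 (y) x 32 mm on its middle; 40 mm high in all, own z out of the raised side. This point: its centre, 20 mm above its underside. Grasp the box across its 40 mm. Starts flat, box up, on a bin's floor; may slide to the bin's front wall as the bin tilts
- cover_hole_a (a point): centre of the 11 mm through hole at the cover's +y end, on the underside: 60 mm from the cover's middle along its own +y, 20 mm below cover_mid
- cover_hole_b (a point): the same at the cover's -y end (60 mm along -y). The cover fits either way round
- port: side port of the grey cast gearbox case: a machined face 90 (own x, up the slope) x 160 mm (own y). Origin at the middle of the face; own z square out of it, own x up the slope, away from the robot. z leans 0.56 rad (32 degrees) from vertical towards the robot's side. Only the two studs stand above the face; end flanges of the case, 117 mm off along y, rise up to 16 mm above it
- stud_left (a point): foot, at the machined face, of the left guide stud (port's own y = +60 mm): brass, 8.5 mm thick, 36 mm long, square to the face (along port's z), the last 10 mm tapered to 3.6 mm
- stud_right (a point): the same, right guide stud (port's own y = -60 mm)
- cabinet: grey steel bin cabinet 460 mm wide, 170 deep, 180 high, with a clear roof, fixed to the bench. Origin at the bench in its front plane, mid-width; x to its back, away from the robot. Left bin's middle at y = +112.5 mm, right one's at -112.5. The roof starts 58 mm behind the front plane, too close over a shut bin to lift anything out
- bin_left (a joint): tilt of the left blue bin, rad: 0 shut, 0.70 fully forward (towards the robot), about a bottom pivot along the cabinet's y. Stiff: about 5 N at the handle; stays where it is left. Tilted by q, its floor leans q towards the robot. Floor 142 deep from the pivot, top 4 mm above it; inside width 197; front wall 150 high, leaning out 0.21 rad more than square to the floor; sides 66 high
- bin_right (a joint): the same for the right bin
- bin_left_handle (a point): middle of the left bin's handle: round black bar 11 mm thick, 110 mm long along the cabinet's y, 35 mm off the front wall near its top. In the bin's own tilting frame it is 64.7 mm in front of and 126.3 mm above the pivot line
- bin_left_hinge (a point): pivot line of the left bin, at its middle, 18 mm above the bench
- bin_right_handle (a point): the same handle on the right bin
- bin_right_hinge (a point): pivot line of the right bin, at its middle
- gear: bystander: loose steel gear wheel 75 mm across, 22 mm high, in the bin that does not hold the cover; leave it
- bearing: bystander: steel bearing ring 62 mm across, 18 mm high, on the bench
- hammer: bystander: hammer with orange handle, 300 mm long, on the bench
- screwdriver: bystander: red-handled screwdriver, 220 mm long, on the bench
- wrench: bystander: steel spanner, 200 mm long, on the bench
- spray_can: bystander: spray can 58 mm across, 160 mm high, standing on the middle of the cabinet's roof
Not all that is in view belongs to the job. Leave any turquoise look-alike of the part that bears cover_mid alone.

How it is judged:
By the outcome, as a careful person would: the job done as asked, in the order asked, and still so for the second after the job is handed in, with the robot touching nothing.
It also fails if it takes over 58 s, if anything falls off the work surface, if the arm or the gripper's body presses on something with over 40 N, if the wrist force passes 120 N, or if a joint passes its speed limit or range.

### The arm

A 7-joint arm with a two-finger parallel gripper is mounted at the origin on the work surface. World frame = base frame: x ahead of the robot, y to its left, z up, the work surface at z = 0. Lengths are in m, angles in rad, forces in N, time in s.
With the tool pointing down it reaches from about 0.4 to 0.9 m from the base axis. Payload 5.6 kg.
Tool frame: the origin (TCP) lies midway between the tips of the shut fingers; the grasp point (between the pads) lies 19 mm behind it; y points along the fingers, z is the direction in which the jaws open and shut, and the axes are right-handed (so a half turn about y gives the same grasp; the last joint's range is limited). The gripper opens to 92 mm and grips with 3 to 60 N. Pads are 20 mm wide; open, the fingers measure 128 mm over their backs; the gripper's body (75 mm by 189 mm) begins 69 mm behind the grasp point.
Start: joints at [1.069, 0.468, -0.012, 1.603, 0.006, 1.071, -0.056], TCP at [0.288, -0.583, 0.215] pointing down, gripper open.
Joint ranges: [-2.53, 2.53], [-0.31, 2.02], [-1.57, 1.55], [0.28, 2.44], [-1.29, 4.43], [0.15, 1.84], [-2.92, 2.92]. Speed limits (rad/s): [2.57, 2.57, 3.14, 3.14, 3.14, 3.14, 3.14].

### API

Orientations are given as a 3x3 rotation matrix whose columns are the frame's x, y, z axes.
In Python, from station import env, effector, solver, viewer, workorder, search_frame, tip_of gives the robot as it stands. Calls block until the motion is done:
- env.reach(position, orientation): joint-space move of the TCP to a pose.
- env.movel(position, frame=None, rate=0.15): straight line of the TCP; frame=None keeps the orientation; rate is the mean speed in m/s.
- env.goto_joints(angles): joint-space move.
- effector.release() and effector.grasp(squeeze=None): open the fingers fully, or close them until they stop; squeeze is the grip in N (None keeps the last).
- env.pause(seconds).
- solver.inverse_kinematics(position, orientation): joint angles nearest the present ones, or None.
- env.sense(): the state.
- viewer.read_camera(name): name is "scene" or "top" or "wrist"; returns (picture, depth): 420x560x3 uint8, red, green, blue; 420x560 float32, m along the optical axis (not along the pixel's ray), 0 where there is no reading.
- viewer.camera_info(name): a dict with "intrinsics" (3x3 intrinsics, pixels), "eye" and "rotation" of the camera in the world; the wrist camera has in their place "T_tool_cam" (4x4, takes a point from camera to tool coordinates, whose origin is the TCP and whose axes are the tool frame's). Camera axes: x right, y up, looking along -z (the intrinsics and any distortion apply to the point x, -y, -z); pixel columns grow to the right and rows downward; lengths in m; the calibration is good to about 2 mm. A picture is of the moment at which its call begins: read the wrist's pose just before it. camera_info takes no time and is no camera call.
A pose or a line that the arm cannot do raises env.PlanningError and nothing moves.
- workorder.finish_job(): hands the job in, once; it reports no verdict.
Trained networks look in the newest picture that a camera, given by its name, has taken for a name from the list of things; names that differ only in an ending like _2 or _b are one class to them, and where a whole thing is asked for, a point or a joint stands for the part that bears it (a point fixed in the world has none). Each returns a list of dicts, best first, with "score" (0 to 1); they miss things now and then, are a little off and sometimes report something else, mostly with a low value. They report only what shows in the picture. A call takes as long as a camera call. They do not tell look-alikes from the thing itself.
- search_frame(camera, name): "at" ([x, y, z] in m, in world coordinates, good to about 4 mm: the middle of the surface that is visible of it).
- tip_of(camera, name): "at" ([x, y, z] in m, in world coordinates, good to about 4 mm: a listed point, or the origin of a listed thing).
The state is a dict: "t": time; "joint_positions": joint angles; "joint_velocities": joint speeds; "tau": joint torques, N m; "ee_pos": TCP position; "tcp_rot": TCP orientation; "wrist_force": force on the tool from outside, world axes, zero at the start; "moment": the same for the moment, N m; "gripper_width": finger opening in m.
Only numpy, scipy, OpenCV 4.12 (cv2) and the standard library are available. Lean on these libraries where they do the work, as an engineer would, in place of code of your own. Each camera call takes 0.05 s, during which the arm holds its last target. There are 200 camera calls.

## Working session

There is one attempt and no reset: what is moved stays moved. The work goes in short steps, each a Python script; the robot and the scene stay as the last script left them, time stands still between calls to the robot, and variables do not carry over. Pictures are saved under pics/ and viewed, about 8 in all and at most 12, crops included, and the job is handed in when it is done.

```bash
ls; mkdir -p pics; cat > h.py <<'E'
import numpy as np, cv2
from station import env, effector, solver, viewer, workorder, search_frame, tip_of
def snap(c,fn=None):
    s=env.sense(); p,d=viewer.read_camera(c)
    if fn: cv2.imwrite('pics/'+fn,p[:,:,::-1])
    return p,d,s
def campose(c,s=None):
    i=viewer.camera_info(c)
    if 'eye' in i: return np.array(i['intrinsics']),np.array(i['rotation']),np.array(i['eye'])
    T=np.array(i['T_tool_cam']);R=np.array(s['tcp_rot'])
    return np.array(i['intrinsics']),R@T[:3,:3],R@T[:3,3]+np.array(s['ee_pos'])
def cloud(c,d,s=None):
    K,R,e=campose(c,s); v,u=np.mgrid[:d.shape[0],:d.shape[1]]
    P=np.stack([(u-K[0,2])/K[0,0]*d,-(v-K[1,2])/K[1,1]*d,-d],-1)
    return P@R.T+e
def proj(c,X,s=None):
    K,R,e=campose(c,s); q=(np.atleast_2d(X)-e)@R
    return np.c_[K[0,2]+K[0,0]*q[:,0]/-q[:,2],K[1,2]+K[1,1]*q[:,1]/q[:,2]]
E
python3 - <<'E'
from h import *
p,d,s=snap('scene','scene0.png')
for c in ['scene','top']:
    if c=='top': snap('top','top0.png')
    print(c,{k:(np.shape(v) if k=='x' else v) for k,v in viewer.camera_info(c).items()})
    for n in ['cover_mid','gear','cabinet','port','stud_left','stud_right','bin_left_handle','bin_right_handle','bin_left_hinge']:
        for f in (search_frame,tip_of):
            try: print(n,f.__name__,[(np.round(r['at'],3).tolist(),round(r['score'],2)) for r in f(c,n)[:4]])
            except Exception as e: print(n,f.__name__,e)
print(s['tcp_rot'],s['t'])
a=cv2.imread('pics/scene0.png');b=cv2.imread('pics/top0.png')
cv2.imwrite('pics/c0.png',cv2.resize(np.vstack([a,b]),None,fx=.714,fy=.714))
E
```

```text
pics
scene {'intrinsics': array([[509.50123293,   0.        , 283.25647045],
       [  0.        , 509.50123293, 216.08790406],
       [  0.        ,   0.        ,   1.        ]]), 'eye': array([0.73764304, 0.78452381, 1.18914909]), 'rotation': array([[-0.93198435, -0.29039391,  0.21697132],
       [ 0.36248404, -0.74122347,  0.56497176],
       [-0.00324012,  0.60519348,  0.79607183]])}
cover_mid call [([0.618, 0.085, 0.028], 0.73), ([0.201, 0.292, 0.008], 0.66), ([0.446, 0.506, 0.006], 0.62)]
cover_mid call [([0.197, 0.283, 0.02], 0.95), ([0.439, 0.5, 0.019], 0.76), ([0.648, 0.086, 0.044], 0.53), ([0.569, 0.285, 0.016], 0.37)]
gear call [([0.6, 0.288, 0.047], 0.7), ([0.616, 0.084, 0.032], 0.56)]
gear call [([0.622, 0.283, 0.025], 0.75), ([0.642, 0.138, 0.02], 0.39), ([0.428, -0.057, 0.001], 0.36)]
cabinet call [([0.652, 0.253, 0.158], 0.94)]
cabinet call [([0.586, 0.173, -0.003], 0.96)]
port call [([0.58, -0.261, 0.216], 0.85), ([0.56, 0.278, 0.093], 0.72)]
port call [([0.575, -0.265, 0.22], 0.78)]
stud_left call [([0.577, -0.265, 0.216], 0.92)]
stud_left call []
stud_right call [(
[... 1493 characters left out ...]
 -0.267, 0.207], 0.7)]
stud_left call [([0.581, -0.211, 0.21], 0.74)]
stud_right call [([0.577, -0.266, 0.211], 0.72), ([0.641, 0.082, 0.03], 0.46)]
stud_right call [([0.56, -0.325, 0.213], 0.94)]
bin_left_handle call [([0.591, 0.298, 0.023], 0.79)]
bin_left_handle call [([0.503, 0.282, 0.143], 0.76), ([0.563, -0.325, 0.215], 0.17)]
bin_right_handle call [([0.595, 0.03, 0.026], 0.85)]
bin_right_handle call [([0.523, 0.051, 0.141], 0.91)]
bin_left_hinge call [([0.593, 0.292, 0.02], 0.6)]
bin_left_hinge call [([0.568, 0.28, 0.017], 0.89)]
[[-8.96615813e-01 -9.45284529e-04  4.42808299e-01]
 [-4.42809284e-01  1.58867184e-03 -8.96614418e-01]
 [ 1.44078661e-04 -9.99998291e-01 -1.84300906e-03]] 0.0
```

View pics/c0.png

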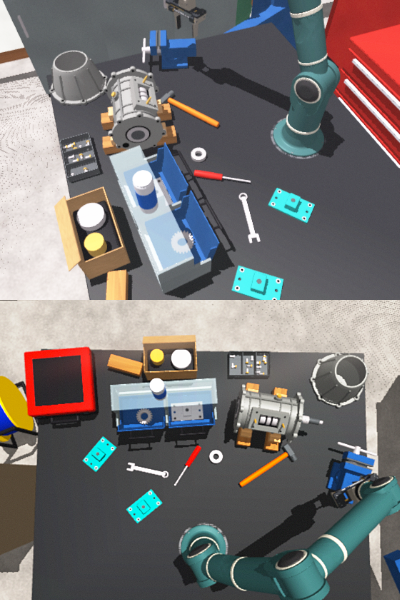

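Top view (0.714 scale): a grey cover in the right bin at about (187,412), the gear in the left bin at (144,414), and turquoise look-alikes at (99,453) and (144,505), which I'll leave alone. I choose the grey part in the right bin and will check it in a close crop.

```bash
cat >> h.py <<'E'
def nrm(v): v=np.asarray(v,float); return v/np.linalg.norm(v)
def toolR(app,jaw):
    y=nrm(app); z=np.asarray(jaw,float); z=nrm(z-y*(z@y)); return np.c_[np.cross(y,z),y,z]
yaw=0.096
cx=np.array([np.cos(yaw),np.sin(yaw),0]);cy=np.array([-np.sin(yaw),np.cos(yaw),0]);ez=np.array([0,0,1.])
H=np.array([0.591,0.059,0.018])   # right hinge
def binp(q,x,y,z):  # bin frame point -> world
    return H+cx*(x*np.cos(q)-z*np.sin(q))+cy*y+ez*(z*np.cos(q)+x*np.sin(q))
def appr(a): return cx*np.sin(a)-ez*np.cos(a)
E
python3 - <<'E'
from h import *
p,d,s=snap('top'); 
a=cv2.resize(p[105:215,200:440,::-1],None,fx=3.3,fy=3.3,interpolation=cv2.INTER_CUBIC)
cv2.imwrite('pics/crop1.png',a)
print(np.round(viewer.camera_info('wrist')['T_tool_cam'],3).tolist(), viewer.camera_info('wrist')['intrinsics'][0])
def ik(P,R):
    return [None if (r:=solver.inverse_kinematics(P,toolR(R[0],sg*R[1]))) is None else np.round(r,2).tolist() for sg in (1,-1)]
for q in (0,.2,.4,.6,.7):
    P=binp(q,-.0647,0,.1263+.0055)
    for a in (0,q,max(0,q-.25)): 
        for nm,j in (('y',cy),('x',appr(a+np.pi/2))): print(q,round(a,2),nm,ik(P,(appr(a),j)))
for q in (.6,.7): print('cover',ik(binp(q,.05,.02,.015),(appr(q),cy)))
n=nrm([-np.cos(-.17)*np.sin(.56),-np.sin(-.17)*np.sin(.56),np.cos(.56)]); py=nrm([.17,.985,0])
F=np.array([.571,-.268,.211])
for h in (.0,.02,.1,.15): print('port',h,ik(F+n*h,(-n,py)))
T=np.array(viewer.camera_info('wrist')['T_tool_cam'])
R=toolR(-n,py); 
E
```

```text
[[0.001, -0.968, -0.252, -0.072], [-0.001, 0.252, -0.968, -0.169], [1.0, 0.001, -0.0, 0.001], [0.0, 0.0, 0.0, 1.0]] [361.33130732   0.         278.16847355]
0 0 y [[0.48, 0.49, -0.81, 1.92, 0.44, 0.92, 1.12], [0.17, 0.39, -0.41, 1.93, 0.2, 0.86, -1.81]]
0 0 x [[0.33, 0.43, -0.61, 1.92, 0.31, 0.89, -0.34], [-1.11, 0.75, 1.35, 2.01, -0.84, 1.11, -2.42]]
0 0 y [[0.48, 0.49, -0.81, 1.92, 0.44, 0.92, 1.12], [0.17, 0.39, -0.41, 1.93, 0.2, 0.86, -1.81]]
0 0 x [[0.33, 0.43, -0.61, 1.92, 0.31, 0.89, -0.34], [-1.11, 0.75, 1.35, 2.01, -0.84, 1.11, -2.42]]
0 0 y [[0.48, 0.49, -0.81, 1.92, 0.44, 0.92, 1.12], [0.17, 0.39, -0.41, 1.93, 0.2, 0.86, -1.81]]
0 0 x [[0.33, 0.43, -0.61, 1.92, 0.31, 0.89, -0.34], [-1.11, 0.75, 1.35, 2.01, -0.84, 1.11, -2.42]]
0.2 0 y [[0.51, 0.48, -0.83, 1.98, 0.46, 0.88, 1.1], [0.18, 0.37, -0.42, 2.0, 0.2, 0.81, -1.83]]
0.2 0 x [[0.34, 0.41, -0.61, 1.99, 0.31, 0.83, -0.35], [-1.13, 0.74, 1.35, 2.08, -0.85, 1.06, -2.39]]
0.2 0.2 y [[0.63, 0.41, -0.94, 2.13, 0.62, 0.64, 0.95], [0.28, 0.29, -0.51, 2.15, 0.31, 0.56, -1.93]]
0.2 0.2 x [[0.44, 0.33, -0.71, 2.14, 0.44, 0.59, -0
[... 1499 characters left out ...]
23]]
0.7 0.7 y [None, None]
0.7 0.7 x [None, None]
0.7 0.45 y [None, None]
0.7 0.45 x [None, None]
cover [[0.66, 0.88, -1.11, 2.18, 1.95, 0.75, -0.11], [-0.03, 0.51, -0.23, 2.22, 2.39, 0.24, 2.26]]
cover [[0.78, 1.16, -1.34, 2.24, 2.16, 1.06, -0.07], [0.34, 0.63, -0.66, 2.26, 2.36, 0.53, 2.43]]
port 0.0 [[1.08, 0.32, -0.7, 2.06, 0.18, 0.3, 1.7], [0.64, 0.24, -0.2, 2.08, -0.36, 0.3, -0.96]]
port 0.02 [[1.06, 0.26, -0.66, 2.07, 0.02, 0.33, 1.84], [0.67, 0.2, -0.22, 2.09, -0.35, 0.34, -0.97]]
port 0.1 [[0.84, 0.05, -0.35, 2.09, -0.34, 0.5, 2.16], [0.79, 0.04, -0.29, 2.09, -0.34, 0.5, -0.98]]
port 0.15 [[0.74, -0.06, -0.2, 2.08, -0.36, 0.61, 2.17], [0.86, -0.05, -0.31, 2.08, -0.37, 0.62, -0.96]]
```

View pics/crop1.png

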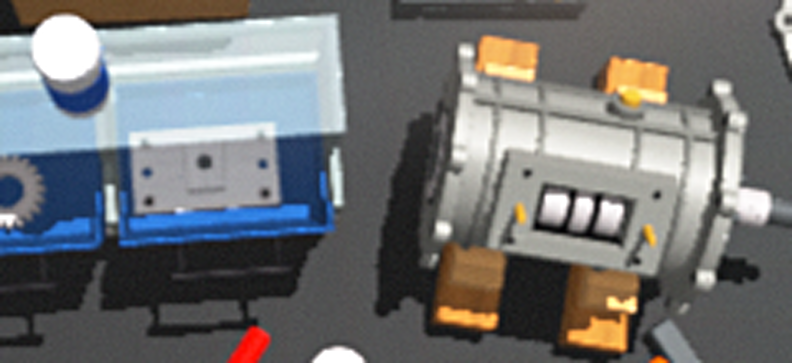

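The crop shows the grey cover in the right bin at about (205,165). The gearbox port has brass studs at about (520,212) and (648,235). I'll take a close wrist look at the port first.

```bash
python3 - <<'E'
from h import *
n=nrm([-np.cos(-.17)*np.sin(.56),-np.sin(-.17)*np.sin(.56),np.cos(.56)]); py=nrm([.17,.985,0])
F=np.array([.571,-.268,.211])
env.reach(F+n*.15,toolR(-n,py))
p,d,s=snap('wrist','w1.png'); np.savez('w1.npz',p=p,d=d,e=s['ee_pos'],R=s['tcp_rot'])
for nm in ['stud_left','stud_right','port']: print(nm,[(np.round(r['at'],4).tolist(),round(r['score'],2)) for r in tip_of('wrist',nm)[:3]])
print(s['t'],s['wrist_force'])
X=cloud('wrist',d,s); Q=(X-F)@np.c_[np.cross(py,n),py,n]
m=(d>0)&(abs(Q[...,0])<.043)&(abs(Q[...,1])<.08)&(abs(Q[...,2])<.012)
P=X[m]
for i in range(6):
    c=np.median(P,0) if i==0 else P.mean(0); nn=np.linalg.svd(P-P.mean(0),full_matrices=False)[2][2]; nn*=np.sign(nn[2]); r=(P-P.mean(0))@nn; P=P[abs(r)<max(.0015,2*np.std(r)*.7)]
print('plane n',nn,'c',P.mean(0),len(P),np.std(r),'lean',np.arccos(nn[2]),'yaw',np.arctan2(-nn[1],-nn[0]))
hsv=cv2.cvtColor(p,cv2.COLOR_RGB2HSV)
b=((hsv[...,0]>14)&(hsv[...,0]<34)&(hsv[...,1]>110)&(hsv[...,2]>60)&(d>0)).astype(np.uint8)
k,l,st,ce=cv2.connectedComponentsWithStats(b)
c0=P.mean(0)
for i in range(1,k):
    if st[i,4]>40:
        Y=X[l==i]; h=(Y-c0)@nn
        print(st[i],ce[i],np.round(np.median(Y,0),4),'h',np.round(np.percentile(h,[2,50,98]),4),'foot',np.round((Y-np.outer(h,nn)).mean(0),4))
E
```

```text
stud_left [([0.5819, -0.2103, 0.2092], 0.61)]
stud_right [([0.5577, -0.3313, 0.2128], 0.81)]
port [([0.57, -0.2684, 0.2169], 0.57), ([0.5804, -0.2093, 0.2112], 0.39)]
3.875 [0.16770489 0.34099669 0.6166738 ]
plane n [-0.52481289  0.08426997  0.84703601] c [ 0.56798794 -0.26686832  0.21113073] 9974 0.0006434335936218528 lean 0.5604123438910297 yaw -0.15921239726481903
[134   0  17   8  93] [142.           2.72043011] [ 0.4476 -0.3931  0.0237] h [-0.1097 -0.1061 -0.1037] foot [ 0.3919 -0.384   0.1137]
[ 307    0   65  105 4913] [337.4616324   50.48503969] [ 0.522  -0.1956  0.0453] h [-0.1404 -0.1008 -0.0845] foot [ 0.4669 -0.1865  0.1405]
[ 183    2   68  104 4813] [217.00415541  51.60232703] [ 0.5    -0.3224  0.0453] h [-0.1425 -0.1009 -0.0851] foot [ 0.446  -0.3142  0.1402]
[495 179  65  22 794] [528.88287154 190.0163728 ] [0.8155 0.1017 0.0192] h [-0.2742 -0.2611 -0.2481] foot [0.6784 0.1239 0.2407]
[342 195  13  15 117] [347.75213675 202.1965812 ] [ 0.5667 -0.2092  0.2356] h [0.0041 0.0268 0.0363] foot [ 0.5804 -0.2112  0.2133]
[202 196  13  15 115] [207.93913043 203.4173913 ] [ 0.5478 -0.3239  0.2358] h [0.0039 0.0267 0.0365] foot [ 0.5618 -0.3262  0.2132]
[ 485  263   75   26 1372] [521.99052478 277.51020408] [0.9501 0.0918 0.1069] h [-0.2794 -0.2563 -0.2034] foot [0.8053 0.1109 0.3206]
[245 264  17   7  92] [253.15217391 266.92391304] [ 0.6821 -0.3165  0.2091] h [-0.07   -0.0656 -0.0618] foot [ 0.6531 -0.3141  0.2686]
[  21  309   48   75 1668] [ 39.29496403 346.6264988 ] [ 0.4093 -0.2903  0.4149] h [0.2434 0.2533 0.2572] foot [ 0.5426 -0.3116  0.1999]
[ 488  309   48   76 1669] [516.95925704 347.0401438 ] [ 0.4265 -0.1935  0.4149] h [0.2426 0.2524 0.2564] foot [ 0.5593 -0.2147  0.2006]
[ 252  401  308   14 1803] [435.25069329 410.8202995 ] [ 0.425  -0.21    0.4255] h [0.2584 0.2614 0.2627] foot [ 0.5618 -0.2353  0.2041]
```

View pics/w1.png

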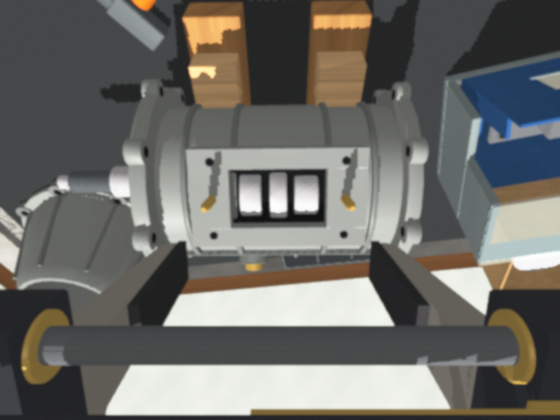

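The wrist view shows the studs at (348,202) and (208,203). The plane fit gives a lean of 0.560 and a yaw of -0.16, and the stud spacing agrees after correcting for the stud radius. Next I'll tilt the right bin by pressing its handle forward and down along its arc with shut fingers.

```bash
python3 - <<'E'
from h import *
effector.grasp(10)
a=lambda q:max(0,q-.4)
bar=lambda q:binp(q,-.0647,0,.1263)
env.reach(bar(0)+[-.01,0,.09],toolR(appr(0),cy))
env.movel(bar(0)+ez*.014+cx*-.004,rate=.1)
s=env.sense();print(s['t'],s['wrist_force'].round(1),s['ee_pos'].round(3))
for q in [0,.1,.2,.3,.4,.5,.6,.66,.70]:
    try: env.movel(bar(q)-appr(a(q))*.0055-cx*.003,toolR(appr(a(q)),cy),rate=.06)
    except env.PlanningError as e: print(q,e);break
    s=env.sense();print(q,round(s['t'],2),s['wrist_force'].round(1),s['ee_pos'].round(3))
    if np.linalg.norm(s['wrist_force'])>35: break
p,d,s=snap('scene','s2.png')
print([(np.round(r['at'],4).tolist(),round(r['score'],2)) for r in tip_of('scene','bin_right_handle')[:2]])
E
```

```text
7.55 [ 0.8 -0.1  0.4] [0.523 0.053 0.159]
0 7.84 [0.3 0.5 0.9] [0.524 0.053 0.15 ]
0.1 8.22 [0.4 1.9 3. ] [0.512 0.052 0.143]
0.2 8.61 [-2.   2.2  4.6] [0.499 0.051 0.134]
0.3 8.99 [-2.3  2.1  3.9] [0.488 0.049 0.125]
0.4 9.38 [ 0.9 -0.5 -0.5] [0.48  0.048 0.114]
0.5 9.77 [-0.3  0.2 -0.1] [0.471 0.047 0.103]
0.6 10.16 [0.3 1.  0.4] [0.464 0.047 0.091]
0.66 10.45 [0.5 0.8 0.2] [0.46  0.046 0.084]
0.7 10.7 [0.4 0.6 0.2] [0.457 0.046 0.079]
[([0.4612, 0.0504, 0.0686], 0.71), ([0.5609, -0.3295, 0.2158], 0.59)]
```

View pics/s2.png

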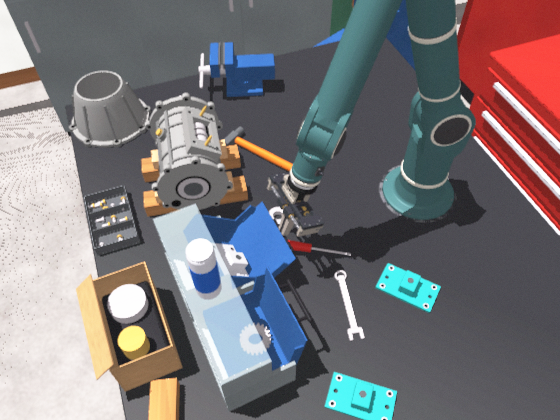

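The scene shows the right bin tilted forward, with the cover visible inside it at (237,258). Next I'll back off and take a wrist look at the cover.

```bash
python3 - <<'E'
from h import *
s=env.sense()
env.movel(s['ee_pos']+ez*.09-cx*.02,rate=.2)
effector.release()
env.reach(binp(.7,.045,.02,.16),toolR(appr(.7),cy))
p,d,s=snap('wrist','w2.png'); np.savez('w2.npz',p=p,d=d,e=s['ee_pos'],R=s['tcp_rot'])
for nm in ['cover_mid','cover_hole_a','bin_right_handle']: print(nm,[(np.round(r['at'],4).tolist(),round(r['score'],2)) for r in tip_of('wrist',nm)[:3]])
print(s['t'],s['ee_pos'])
E
```

```text
Traceback (most recent call last):
station.PlanningError: the arm cannot take that pose within its joint ranges
```

```bash
python3 - <<'E'
from h import *
for a in (.7,.6,.5,.4,.3):
  for z in (.015,.05,.08,.11,.14,.18):
    P=binp(.7,.045,.02,.012)-appr(a)*(z-.012)
    print(a,z,[None if (r:=solver.inverse_kinematics(P,toolR(appr(a),sg*cy))) is None else np.round(r,2).tolist() for sg in (1,-1)])
E
```

```text
0.7 0.015 [[0.79, 1.17, -1.34, 2.25, 2.17, 1.07, -0.07], [0.14, 0.56, -0.42, 2.28, 2.53, 0.46, 2.17]]
0.7 0.05 [[0.8, 1.03, -1.33, 2.3, 2.1, 0.99, -0.14], [0.19, 0.49, -0.49, 2.33, 2.46, 0.43, 2.24]]
0.7 0.08 [[0.81, 0.89, -1.32, 2.33, 2.05, 0.89, -0.19], [0.24, 0.41, -0.55, 2.36, 2.38, 0.4, 2.3]]
0.7 0.11 [[0.84, 0.73, -1.31, 2.37, 1.99, 0.77, -0.23], [0.3, 0.34, -0.61, 2.39, 2.29, 0.36, 2.37]]
0.7 0.14 [None, [0.37, 0.25, -0.68, 2.41, 2.19, 0.31, 2.45]]
0.7 0.18 [None, None]
0.6 0.015 [[0.51, 0.71, -0.89, 2.2, 1.99, 0.56, -0.27], [0.21, 0.56, -0.51, 2.22, 2.16, 0.35, 2.57]]
0.6 0.05 [[0.67, 0.74, -1.1, 2.23, 1.88, 0.67, -0.13], [0.26, 0.48, -0.57, 2.25, 2.02, 0.33, 2.69]]
0.6 0.08 [[0.68, 0.63, -1.1, 2.26, 1.8, 0.59, -0.11], [0.31, 0.41, -0.63, 2.28, 1.88, 0.31, 2.81]]
0.6 0.11 [[0.54, 0.4, -0.88, 2.29, 1.69, 0.37, -0.12], [0.16, 0.29, -0.44, 2.31, 1.75, 0.2, 2.89]]
0.6 0.14 [[0.18, 0.21, -0.46, 2.33, 1.42, 0.18, 0.05], None]
0.6 0.18 [[0.19, 0.09, -0.46, 2.35, 0.85, 0.17, 0.61], [-0.03, 0.07, -0.23, 2.36, 0.76, 0.16, -2.45]]
0.5 0.015 [[-0.03, 0.5, -0.22, 2.17, 1.66, 0.15, -0.15],
[... 1014 characters left out ...]
]
0.4 0.18 [[0.41, 0.2, -0.69, 2.11, 0.39, 0.51, 1.11], [-1.4, 0.34, 1.41, 2.2, -0.69, 0.57, -1.01]]
0.3 0.015 [[0.3, 0.6, -0.63, 2.0, 0.89, 0.48, 0.71], [-0.87, 0.67, 0.88, 2.07, -1.09, 0.53, -0.72]]
0.3 0.05 [[0.35, 0.55, -0.69, 2.0, 0.81, 0.53, 0.77], [-1.03, 0.71, 1.11, 2.09, -1.14, 0.68, -0.68]]
0.3 0.08 [[0.39, 0.49, -0.73, 2.01, 0.73, 0.56, 0.84], [-1.15, 0.82, 1.34, 2.1, -1.22, 0.87, -0.63]]
0.3 0.11 [[0.4, 0.43, -0.73, 2.01, 0.62, 0.59, 0.94], [-1.19, 0.71, 1.35, 2.1, -1.09, 0.83, -0.72]]
0.3 0.14 [[0.41, 0.36, -0.73, 2.01, 0.5, 0.62, 1.03], [-1.23, 0.6, 1.36, 2.1, -0.94, 0.79, -0.82]]
0.3 0.18 [[0.41, 0.27, -0.72, 2.0, 0.37, 0.67, 1.15], [-1.3, 0.46, 1.38, 2.09, -0.72, 0.77, -1.0]]
```

```bash
python3 - <<'E'
from h import *
a=.45
P=binp(.7,.045,.02,.012)-appr(a)*.13
env.reach(P,toolR(appr(a),cy))
p,d,s=snap('wrist','w2.png'); np.savez('w2.npz',p=p,d=d,e=s['ee_pos'],R=s['tcp_rot'])
for nm in ['cover_mid','cover_hole_a','bin_right_handle']: print(nm,[(np.round(r['at'],4).tolist(),round(r['score'],2)) for r in tip_of('wrist',nm)[:3]])
print(s['t'],s['ee_pos'],s['joint_positions'].round(2))
E
```

```text
cover_mid [([0.6038, 0.0733, 0.0634], 0.97)]
cover_hole_a [([0.6153, 0.1355, 0.0472], 0.72), ([0.6256, 0.0221, 0.0512], 0.71)]
bin_right_handle []
13.3417 [0.55848012 0.07618475 0.17239412] [ 0.33  0.26 -0.62  2.17  0.62  0.37  0.89]
```

View pics/w2.png

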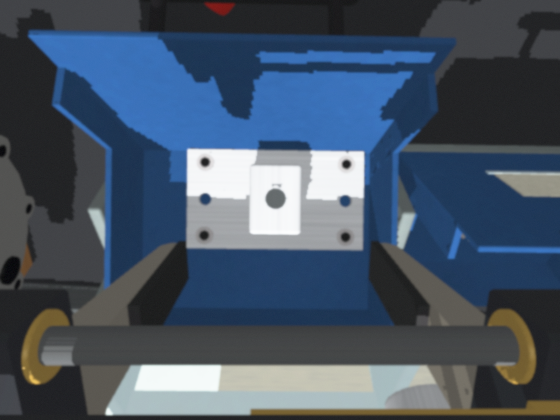

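The cover lies against the front wall. Its box is centred at (275,199) and its end holes are at (205,199) and (345,201). I'll fit its pose from the depth image.

```bash
cat >> h.py <<'E'
def fitplane(P,n=8,t=.0012):
    for i in range(n):
        c=P.mean(0); v=np.linalg.svd(P-c,full_matrices=False)[2][2]; v=v*np.sign(v[2]); r=(P-c)@v; P=P[abs(r)<max(t,2*np.std(r)*.8)]
    return c,v
def ray(c,uv,s,c0,n):
    K,R,e=campose(c,s); r=R@np.array([(uv[0]-K[0,2])/K[0,0],-(uv[1]-K[1,2])/K[1,1],-1]); return e+r*((c0-e)@n)/(r@n)
E
python3 - <<'E'
from h import *
f=np.load('w2.npz');p,d=f['p'],f['d'];s=dict(ee_pos=f['e'],tcp_rot=f['R'])
X=cloud('wrist',d,s)
fl=np.r_[X[155:243,212:244].reshape(-1,3),X[155:243,306:338].reshape(-1,3)]
c,n=fitplane(fl); cb,nb=fitplane(X[170:230,254:296].reshape(-1,3))
print('flange',c,n,'q',np.arccos(n[2]),'yaw',np.arctan2(-n[1],-n[0]));print('box',cb,nb,'h',(cb-c)@n)
hs=[]
g=cv2.cvtColor(p,cv2.COLOR_RGB2GRAY)
for u0 in (205,345):
    w=g[190:210,u0-10:u0+11]; m=(w<110).astype(float)
    v,u=np.nonzero(m); uv=(u.mean()+u0-10,v.mean()+190); X0=ray('wrist',uv,s,c,n); hs.append(X0); print(uv,len(u),X0)
print('dist',np.linalg.norm(hs[0]-hs[1])); y=nrm(hs[1]-hs[0]); print('y',y,'mid',(hs[0]+hs[1])/2)
# box top extents and flange extents by height
x=np.cross(y,n); h=(X-c)@n; M=(hs[0]+hs[1])/2
for lab,m in (('box',abs(h-.032)<.003),('fl',abs(h)<.002)):
    m&=(abs((X-M)@x)<.06)&(abs((X-M)@y)<.09)&(d>0)&(p.min(-1)>90)
    Q=X[m]-M; print(lab,np.percentile(Q@x,[1,99]),np.percentile(Q@y,[1,99]))
E
```

```text
flange [0.61483349 0.07810787 0.05396954] [-0.64241779 -0.05003315  0.7647196 ] q 0.700190265640542 yaw 0.07772567329228026
box [0.59471365 0.07641739 0.08051897] [-0.02889865  0.99889722  0.03700282] h 0.03331278824905504
(np.float64(204.82417582417582), np.float64(198.97802197802199)) 91 [0.62034736 0.01915264 0.05474433]
(np.float64(344.90526315789475), np.float64(200.77894736842106)) 95 [0.61096973 0.13803895 0.05464481]
dist 0.11925562113525354
y [-7.86347092e-02  9.96903148e-01 -8.34463716e-04] mid [0.61565855 0.0785958  0.05469457]
box [-0.02647847  0.02598156] [-0.01917248  0.0196707 ]
fl [-0.041983   0.0411346] [-0.07364047  0.07405694]
```

```bash
cat >> h.py <<'E'
M=np.array([.61566,.0786,.0547]); N=np.array([-.6424,-.0500,.7647]); Y=nrm([-.0786,.9969,-.0008])
X0=nrm(np.cross(Y,[0,0,1.])); GA=X0*np.sin(.45)-ez*np.cos(.45); GR=toolR(GA,Y); GT=M+N*.018+GA*.0124
E
python3 - <<'E'
from h import *
print(X0,GT)
env.movel(GT-GA*.06,GR,rate=.2)
env.movel(GT,GR,rate=.06)
s=env.sense();print(s['t'],s['wrist_force'].round(1),(s['ee_pos']-GT).round(4))
effector.grasp(50)
s=env.sense();print(s['t'],s['wrist_force'].round(1),s['gripper_width'],s['ee_pos'].round(4))
if s['gripper_width']>.035:
    env.movel(GT+N*.03,rate=.06)
    env.movel(GT+N*.11+ez*.02,rate=.15)
    env.movel(GT+N*.11+ez*.12,rate=.2)
    p,d,s=snap('wrist','w3.png'); np.savez('w3.npz',p=p,d=d,e=s['ee_pos'],R=s['tcp_rot'])
    print(s['t'],s['wrist_force'].round(1),s['gripper_width'],s['joint_positions'].round(2))
E
```

```text
[ 0.9969062   0.07860049 -0.        ] [0.60947369 0.07812394 0.05729906]
15.175 [ 0.  -0.1  0.1] [ 0.0001 -0.      0.0003]
16.0083 [ 0.2  0.5 -0. ] 0.03959493945168747 [0.6095 0.0783 0.0573]
18.1 [-0.3  0.2 -3.4] 0.039687054327926435 [ 0.61  0.09 -0.86  2.11  0.27  0.54  1.21]
```

View pics/w3.png

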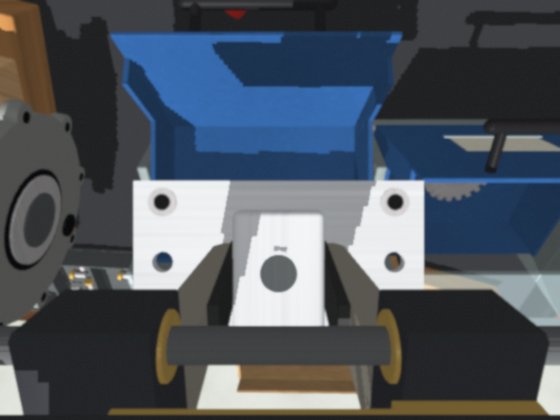

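The cover is held. Its end holes show at (162,262) and (394,262). I'll compute its pose in the hand and plan the port poses.

```bash
python3 - <<'E'
from h import *
f=np.load('w3.npz');p,d=f['p'],f['d'];s=dict(ee_pos=f['e'],tcp_rot=f['R'])
X=cloud('wrist',d,s)
c,n=fitplane(np.r_[X[190:275,180:215].reshape(-1,3),X[190:255,345:378].reshape(-1,3),X[215:245,140:215].reshape(-1,3),X[215:245,345:415].reshape(-1,3)])
hs=[];h=(X-c)@n
for u0,v0 in((162,262),(394,262)):
    w=(abs(h[v0-18:v0+19,u0-18:u0+19])>.0025)|(p[v0-18:v0+19,u0-18:u0+19].min(-1)<110)
    k,l,st,ce=cv2.connectedComponentsWithStats(w.astype(np.uint8))
    i=1+np.argmax([ -np.hypot(*(ce[j]-18)) + (0 if st[j,4]>60 else -99) for j in range(1,k)])
    uv=(st[i,0]+(st[i,2]-1)/2+u0-18,st[i,1]+(st[i,3]-1)/2+v0-18); X1=ray('wrist',uv,s,c,n); hs.append(X1); print(uv,st[i],X1)
print('dist',np.linalg.norm(hs[0]-hs[1]),'n',n,'lean',np.arccos(n[2]))
R=s['tcp_rot']
y=nrm(hs[1]-hs[0]);m=(hs[0]+hs[1])/2
m2=(X-m)@np.cross(y,n)
yy=(X-m)@y; fl=(abs(h)<.002)&(abs(yy)<.09)&(abs(m2)<.06)&(p.min(-1)>90); print('extents x',np.percentile(m2[fl],[.5,99.5]),'y',np.percentile(yy[fl],[.5,99.5]))
b=(abs(h-.032)<.003)&(abs(yy)<.03)&(abs(m2)<.04)&(p.min(-1)>90);print('box y',np.percentile(yy[b],[1,99]), 'x',np.percentile(m2[b],[1,99]))
print('tool frame: mid',(m-s['ee_pos'])@R,'n',n@R,'y',y@R)
print('expected   mid',(M-GT)@GR,'n',N@GR,'y',Y@GR)
E
```

```text
(np.float64(163.5), np.float64(261.5)) [ 10   8  20  20 311] [0.54850198 0.01312028 0.25711288]
(np.float64(394.0), np.float64(261.5)) [  8   8  21  20 318] [0.5392648  0.1319435  0.25704651]
dist 0.1191817364239222 n [-0.6416966  -0.04945719  0.76536231] lean 0.6991922490584146
extents x [-0.04162682  0.01431654] y [-0.07467307  0.07434592]
box y [-0.01940901  0.01913614] x [-0.02594943  0.02224837]
tool frame: mid [ 3.94626391e-03  5.15068346e-03 -9.02639143e-06] n [-2.48765567e-01 -9.68563428e-01  7.60698662e-04] y [6.21001759e-04 6.25890359e-04 9.99999611e-01]
expected   mid [ 4.45640420e-03  5.03909672e-03 -1.32083086e-05] n [-2.47578011e-01 -9.68838707e-01  7.33794921e-04] y [-2.63614211e-17  7.20361928e-04  9.99999741e-01]
```

```bash
cat >> h.py <<'E'
pyaw=-.1595; lean=.5604
PN=np.array([-np.cos(pyaw)*np.sin(lean),-np.sin(pyaw)*np.sin(lean),np.cos(lean)]);PY=np.array([-np.sin(pyaw),np.cos(pyaw),0]);PX=np.cross(PY,PN)
O=np.array([.5729,-.2690,.2144])
Cn=nrm([-.2482,-.9687,.0007]);Cy=np.array([.0003,.0006,1]);Cy=nrm(Cy-Cn*(Cy@Cn));Cx=np.cross(Cy,Cn); Cm=np.array([.0042,.0051,0])-.008*Cn
PR=np.c_[PX,PY,PN]@np.c_[Cx,Cy,Cn].T
def tcp(h,dx=0,dy=0): return O+PN*h+PX*dx+PY*dy-PR@Cm
E
python3 - <<'E'
from h import *
f=np.load('w1.npz');p,d=f['p'],f['d'];s=dict(ee_pos=f['e'],tcp_rot=f['R'])
X=cloud('wrist',d,s);Q=(X-O)@np.c_[PX,PY,PN]
for y0 in(.06,-.06):
    m=(abs(Q[...,0])<.012)&(abs(Q[...,1]-y0)<.012)&(Q[...,2]>.004)&(Q[...,2]<.04)
    for a,b in((.008,.018),(.018,.026),(.026,.032),(.032,.0355),(.0345,.038)):
        k=m&(Q[...,2]>a)&(Q[...,2]<b); q=Q[k]*1e3; print(y0,a,len(q),len(q) and q.mean(0).round(2), len(q) and np.ptp(q,0).round(1))
m=(abs(Q[...,2])<.0015)&(abs(Q[...,0])<.06)&(abs(Q[...,1])<.1)
# face extents
q=Q[m]*1e3
print('x',np.percentile(q[:,0],[.3,99.7]),'y',np.percentile(q[:,1],[.3,99.7]),'z',np.median(q[:,2]))
for v in (-70,-50,50,70):
    k=q[abs(q[:,1]-v)<4]; print(v,k[:,0].min().round(1),k[:,0].max().round(1),k[:,2].mean().round(2))
for v in (-38,38):
    k=q[abs(q[:,0]-v)<4]; print(v,k[:,1].min().round(1),k[:,1].max().round(1),k[:,2].mean().round(2))
for h in(.09,.05,.04,.02,0): print(h,tcp(h).round(4),(r:=solver.inverse_kinematics(tcp(h),PR)) is not None and r.round(2))
E
```

```text
0.06 0.008 30 [-2.41 57.64 13.05] [5.8 5.8 9.6]
0.06 0.018 27 [-2.22 57.45 22.17] [6.1 6.  7.5]
0.06 0.026 48 [-1.34 58.45 28.86] [7.1 7.2 5.6]
0.06 0.032 22 [-0.67 59.39 33.8 ] [5.2 4.9 3.2]
0.06 0.0345 21 [ 0.1  59.39 35.68] [3.7 3.5 2.5]
-0.06 0.008 28 [ -2.09 -58.26  12.53] [6.  6.6 8.2]
-0.06 0.018 28 [ -2.04 -57.91  21.31] [5.9 5.6 7.5]
-0.06 0.026 46 [ -1.36 -58.99  28.72] [7.3 7.2 5.7]
-0.06 0.032 25 [ -0.63 -59.37  33.95] [5.  5.1 3.3]
-0.06 0.0345 21 [ -0.08 -60.02  35.91] [3.3 4.1 2. ]
x [-44.69015477  45.08378401] y [-79.93863058  79.41365821] z 0.08565592246997408
-70 -44.3 44.9 0.06
-50 -44.8 44.9 0.08
50 -44.6 45.1 0.1
70 -44.5 45.0 0.08
-38 -80.2 79.3 0.1
38 -80.2 80.0 0.11
0.09 [ 0.516  -0.2598  0.301 ] [ 1.16  0.19 -0.78  1.88  0.08  0.83  1.78]
0.05 [ 0.537  -0.2632  0.2671] [ 1.09  0.27 -0.75  1.88  0.16  0.77  1.7 ]
0.04 [ 0.5422 -0.2641  0.2586] [ 1.07  0.29 -0.74  1.88  0.18  0.75  1.68]
0.02 [ 0.5527 -0.2658  0.2417] [ 1.02  0.32 -0.69  1.88  0.2   0.72  1.66]
0 [ 0.5632 -0.2674  0.2248] [ 0.96  0.35 -0.63  1.87  0.21  0.69  1.65]
```

```bash
python3 - <<'E'
from h import *
s=env.sense(); print(s['ee_pos'].round(3))
env.movel(s['ee_pos']+ez*.08-cx*.03,rate=.25)
env.reach(tcp(.11,0,-.0003)+ez*.05,PR)
env.movel(tcp(.06,0,-.0003),PR,rate=.15)
env.movel(tcp(.042,0,-.0003),PR,rate=.05)
env.pause(.2)
p,d,s=snap('wrist','w4.png'); np.savez('w4.npz',p=p,d=d,e=s['ee_pos'],R=s['tcp_rot'])
print(s['t'],s['wrist_force'].round(2),s['moment'].round(2),(s['ee_pos']-tcp(.042,0,-.0003)).round(5),s['gripper_width'])
E
```

```text
[0.538 0.072 0.259]
21.375 [ 0.86  0.01 -3.11] [ 0.11  0.32 -0.  ] [ 5.0e-05 -8.0e-05  2.2e-04] 0.039576758726527064
```

View pics/w4.png

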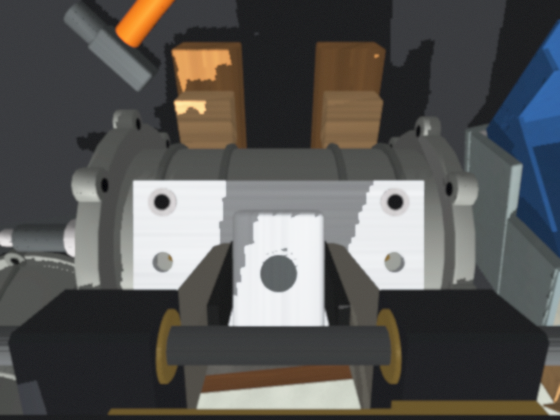

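The cover hovers 6 mm above the stud tips, and slivers of brass show symmetrically in both holes at (166,258) and (391,258). I'll ease it down in small steps, watching the force.

```bash
cat > desc.py <<'E'
from h import *
import sys
def down(h0,h1,step,dx,dy,f0,lim=10,rate=.03):
    h=h0
    while h>h1+1e-9:
        h=max(h1,h-step); env.movel(tcp(h,dx,dy),PR,rate=rate); s=env.sense()
        F=(s['wrist_force']-f0); L=np.array([F@PX,F@PY,F@PN])
        print(round(h,4),round(s['t'],2),L.round(1),s['moment'].round(2),((s['ee_pos']-tcp(h,dx,dy))@np.c_[PX,PY,PN]*1e3).round(2))
        if abs(L).max()>lim: print('stop'); break
    return h
E
python3 - <<'E'
from desc import *
f0=env.sense()['wrist_force']
np.save('f0.npy',f0)
down(.042,.002,.004,0,-.0003,f0)
E
```

```text
0.038 21.71 [-0.   0.8  2.3] [ 0.13  0.31 -0.03] [-0.19  0.05 -0.21]
0.034 21.99 [-0.   0.2  1.8] [0.16 0.33 0.07] [-0.2   0.11 -0.25]
0.03 22.27 [-0.   0.2  1.1] [ 0.13  0.37 -0.03] [-0.21  0.09 -0.23]
0.026 22.56 [0.5 0.3 0.5] [ 0.08  0.35 -0.01] [-0.21  0.05 -0.21]
0.022 22.84 [ 0.8 -0.   0.5] [0.09 0.34 0.01] [-0.18  0.09 -0.22]
0.018 23.12 [-0.1  0.   0.2] [0.13 0.32 0.04] [-0.16  0.1  -0.22]
0.014 23.41 [0.5 0.5 1.1] [ 0.1   0.34 -0.04] [-0.19  0.09 -0.23]
0.01 23.69 [1. 0. 1.] [ 0.13  0.38 -0.02] [-0.18  0.08 -0.19]
0.006 23.98 [ 0.4 -0.1  0.5] [ 0.15  0.31 -0.01] [-0.21  0.09 -0.23]
0.002 24.26 [0.5 0.3 1.1] [0.14 0.35 0.05] [-0.18  0.09 -0.2 ]
```

No resistance at all. I'll continue in fine steps until there is light contact with the face.

```bash
python3 - <<'E'
from desc import *
f0=np.load('f0.npy')
h=down(.002,-.003,.0005,0,-.0003,f0,lim=6,rate=.01)
env.pause(.3)
p,d,s=snap('wrist','w5.png'); np.savez('w5.npz',p=p,d=d,e=s['ee_pos'],R=s['tcp_rot'])
X=cloud('wrist',d,s);Q=(X-O)@np.c_[PX,PY,PN]*1e3
for sl in((slice(190,250),slice(185,215)),(slice(190,250),slice(345,375)),(slice(225,245),slice(140,200)),(slice(225,245),slice(360,415))): print(np.median(Q[sl].reshape(-1,3),0).round(2))
k=(p[...,0].astype(int)-p[...,2]>45); print([ (k[245:280,a:b]).sum() for a,b in((145,180),(377,412))])
E
```

```text
0.0015 24.51 [-0.4 -0.8  1.1] [ 0.14  0.37 -0.04] [0.04 0.02 0.02]
0.001 24.76 [1.1 0.1 0.4] [0.06 0.35 0.05] [ 0.01 -0.02  0.02]
0.0005 25.01 [-0.7 -0.2  0.9] [0.12 0.36 0.02] [-0.03  0.02 -0.03]
0.0 25.26 [ 0.1 -0.1  1.6] [ 0.1   0.38 -0.01] [-0.03  0.03 -0.03]
-0.0005 25.51 [-1.5  0.4  5.5] [0.24 0.64 0.03] [-0.01 -0.03  0.25]
-0.001 25.76 [-1.4  0.7 11.7] [0.46 1.07 0.12] [ 0.05 -0.04  0.76]
stop
[-21.99 -40.82   7.82]
[-21.98  41.8    7.85]
[-14.19 -56.25   7.89]
[-14.16  56.02   7.87]
[np.int64(416), np.int64(418)]
```

View pics/w5.png

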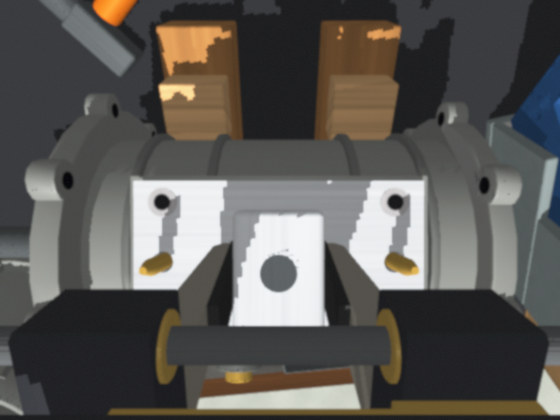

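The cover is seated: both studs project through the holes at (157,263) and (402,263), and the flange top is 7.85 mm above the face all over. Opening fully (128 mm over the backs) would hit the studs at ±60 mm. So I'll drop the grip to 3 N, slide the pads about 20 mm upslope along the box until the fingers are clear of the studs, and then release.

```bash
python3 - <<'E'
from desc import *
f0=np.load('f0.npy')
env.movel(tcp(0,0,-.0003),PR,rate=.02)
effector.grasp(3)
for dx in (.003,.006,.01,.015,.02):
    env.movel(tcp(0.0005,dx,-.0003),PR,rate=.03); s=env.sense(); F=s['wrist_force']-f0
    print(dx,round(s['t'],2),np.array([F@PX,F@PY,F@PN]).round(1),s['gripper_width'].round(4))
    if np.linalg.norm(F)>20: break
p,d,s=snap('wrist','w6.png'); np.savez('w6.npz',p=p,d=d,e=s['ee_pos'],R=s['tcp_rot'])
X=cloud('wrist',d,s);Q=(X-O)@np.c_[PX,PY,PN]*1e3
m=(abs(Q[...,2]-7.8)<2.5)&(abs(Q[...,0])<50)&(abs(Q[...,1])<85)&(p.min(-1)>90)
c,n=fitplane(X[m]); print('n vs PN',np.arccos(n@PN),'h',(c-O)@PN, np.percentile(Q[m],[.5,99.5],axis=0).round(1).tolist())
E
```

```text
Traceback (most recent call last):
AttributeError: 'float' object has no attribute 'round'
```

```bash
python3 - <<'E'
from desc import *
f0=np.load('f0.npy')
for dx in (.003,.006,.01,.015,.02):
    env.movel(tcp(0.0005,dx,-.0003),PR,rate=.03); s=env.sense(); F=s['wrist_force']-f0
    print(dx,round(s['t'],2),np.array([F@PX,F@PY,F@PN]).round(1),round(s['gripper_width'],4))
    if np.linalg.norm(F)>20: break
p,d,s=snap('wrist','w6.png'); np.savez('w6.npz',p=p,d=d,e=s['ee_pos'],R=s['tcp_rot'])
X=cloud('wrist',d,s);Q=(X-O)@np.c_[PX,PY,PN]*1e3
m=(abs(Q[...,2]-7.8)<2.5)&(abs(Q[...,0])<50)&(abs(Q[...,1])<85)&(p.min(-1)>90)
c,n=fitplane(X[m]); print('n vs PN',np.arccos(n@PN),'h',(c-O)@PN, np.percentile(Q[m],[.5,99.5],axis=0).round(1).tolist())
E
```

```text
0.003 27.07 [-2.3 -0.4  1.6] 0.0401
0.006 27.32 [-2.   0.5  2.1] 0.0399
0.01 27.61 [-1.   0.1  1.8] 0.0398
0.015 27.93 [-1.5  0.6  3.6] 0.0399
0.02 28.24 [-1.3  0.9  2.4] 0.0398
n vs PN 0.008255059433477211 h 0.008299253149425527 [[-40.7, -74.5, 6.6], [42.3, 74.6, 10.1]]
```

View pics/w6.png

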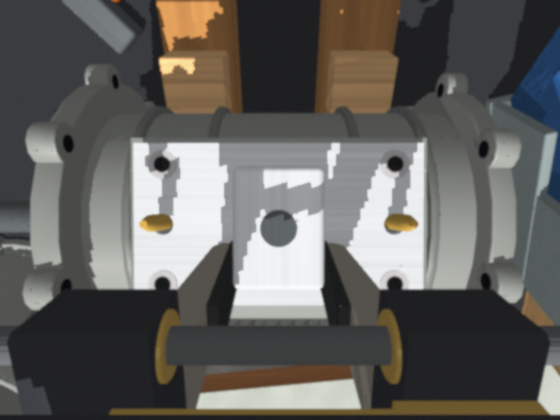

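The pads slid cleanly and the cover stayed on its studs at (157,223) and (402,223). Now I'll release, retract and check.

```bash
python3 - <<'E'
from desc import *
effector.release(); s=env.sense(); F=s['wrist_force']; print(s['t'],F.round(1),s['gripper_width'])
A=PR[:,1]
env.movel(s['ee_pos']-A*.06,PR,rate=.06)
env.movel(s['ee_pos']-A*.13-PX*.02,PR,rate=.15)
env.pause(.3)
p,d,s=snap('wrist','w7.png')
X=cloud('wrist',d,s);Q=(X-O)@np.c_[PX,PY,PN]*1e3
m=(abs(Q[...,2]-7.8)<2)&(abs(Q[...,0])<50)&(abs(Q[...,1])<85)&(p.min(-1)>90)
c,n=fitplane(X[m]); print('n vs PN',np.arccos(n@PN),'h',(c-O)@PN, np.percentile(Q[m],[.5,99.5],axis=0).round(1).tolist())
x,y,z=Q[m].T; A_=np.c_[np.ones(len(x)),x,y]; ok=np.ones(len(x),bool)
for i in range(5): co=np.linalg.lstsq(A_[ok],z[ok],rcond=None)[0]; ok=abs(z-A_@co)<.6
print('z edges',[round(co@[1,a,b],2) for a in(-42,42) for b in(-75,75)])
print(s['t'],s['wrist_force'].round(1))
snap('scene','s7.png')
E
```

```text
29.175 [0.3 0.6 0.3] 0.0919124167690882
n vs PN 0.00018137973773387948 h 0.007893926530182505 [[-40.1, -74.4, 6.1], [43.0, 74.4, 9.6]]
z edges [np.float64(7.87), np.float64(7.93), np.float64(7.84), np.float64(7.9)]
31.225 [-0.3 -0.8  0. ]
```

View pics/w7.png

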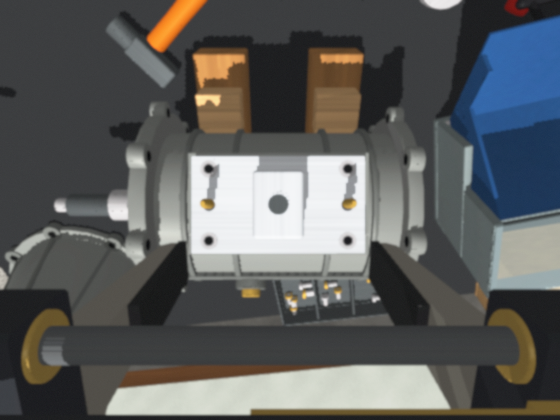

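View pics/s7.png

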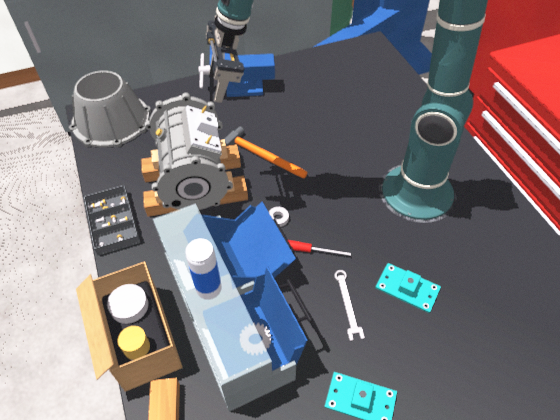

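The cover is flush, with the studs through it at (208,204) and (348,204) in the wrist view. The gripper is clear, and the tools, spray can and gear are where they were. Handing in.

```bash
python3 -c "
from station import workorder
print(workorder.finish_job())"
```

```text
the job is handed in; nothing more can be done
None
```

The cover is hanging on both brass studs, flush on the machined face, and the job is handed in at about 31 s of the 58 s allowed.

- **Bin:** I pushed the right bin's handle forward and down with the fingers shut. The measured tilt was 0.700 rad, fully forward. The fingers lost contact force from about 0.4 rad on, so I didn't feel it reach its stop.
- **Cover:** I gripped the grey cover across its 40 mm box, lifted it out and eased it down over the studs. There was no resistance on the way down. It met the face with about 5–12 N of contact force.
- **Letting go:** Opening the gripper where it stood would have hit the studs. I cut the grip to 3 N and slid the pads 20 mm up the slope before letting go. During the slide the cover moved about 1 mm upslope and tilted about 0.008 rad, and it settled once released.
- **Last checks:** After release the flange top was 7.84–7.93 mm above the face at all four corners, against 8 mm nominal. It was parallel to the face within 0.0002 rad. Both studs show through the holes, and the gripper is clear with no force on it.
- **Other items:** In the last pictures the tools, gear, spray can and turquoise look-alikes are where they started. None of the final checks failed or disagreed.

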